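Open the nutrient stopcock with its loose key

ROBOT

A 6-joint arm with a two-finger parallel gripper is mounted at the origin on the work surface. World frame = base frame: x ahead of the robot, y to its left, z up, the work surface at z = 0. Lengths are in m, angles in rad, forces in N, time in s.
With the tool pointing down it reaches from about 0.4 to 0.825 m from the base axis. Payload 7 kg.
Tool frame: the origin (TCP) lies at the very end of the fingers, on their centre line; the grasp point (between the pads) lies 19 mm behind it (arm.pinch_z is the z of the grasp point in the tool frame, in m); z points along the fingers, y is the direction in which the jaws open and shut (so a half turn about z gives the same grasp; the last joint's range is limited). The gripper opens to 88 mm and grips with 3 to 60 N. Pads are 19 mm wide; open, the fingers measure 130 mm over their backs; the gripper's body (78 mm by 193 mm) begins 47 mm behind the grasp point.
Start: joints at [-0.909, 0.359, 0.012, 0, -1.224, -0.288], TCP at [0.246, -0.628, 0.227] pointing down, gripper open.
Joint ranges: [-3.07, 3.07], [-1.43, 2.12], [-1.02, 1.25], [-3.03, 1.67], [-3.05, -0], [-3.03, 3.03]. Speed limits (rad/s): [2.39, 2.39, 3.01, 3.14, 3.14, 3.14].

INTERFACE

Orientations are given as [roll, pitch, yaw] about the fixed x, y, z axes, in that order (R = Rz(yaw) Ry(pitch) Rx(roll)).
In Python, from station import arm gives the robot as it stands.
- The arm moves only by the tool drive_tool, never from a script. Its argument "targets" is a list of rows, each a list of 6 numbers: the shift along the world's x, y, z in units of 0.04 m (1.0 is 0.04 m), then the turn, a rotation vector about the world's x, y, z in units of 6 degrees (1.0 is 6 degrees). In form: [[x, y, z, wx, wy, wz], ...]. A call has 1 to 5 rows; each row shifts and turns the commanded pose from where the row before left it; what a row does not reach is not made up. A row lasts 1/8 s, in which the tool goes at most 62.5 mm and 10.7 degrees, less where a joint would pass 70% of its speed; a pose out of reach is approached as far as the arm can. A call with a number of a shift or a turn outside -1 to 1 is refused whole. A call with a gripper value outside its range is refused whole. "claw" is the opening, from 0 (shut) to 1 (fully open), set as the call begins (left out, the last holds). The fingers move at their own pace and stop on an object; "newtons" is the grip in N (left out, the last holds). Time passes only in rows, so rows that do not move let the fingers close. It gives the time, the measured TCP pose, the force and the opening at its end, in the units of the state.
- arm.get_state(): the state, without advancing time (a new reading comes with each control period).
- arm.grab_frame(name): name is "scene" or "top" or "wrist"; returns (picture, depth): 420x560x3 uint8, red, green, blue; 420x560 float32, m along the optical axis (not along the pixel's ray), 0 where there is no reading.
- arm.get_calibration(name): a dict with "mtx" (3x3 intrinsics, pixels), "origin" and "rotation" of the camera in the world. Camera axes: x right, y up, looking along -z (the intrinsics and any distortion apply to the point x, -y, -z); pixel columns grow to the right and rows downward; lengths in m; the calibration is good to about 2 mm. The wrist camera is an equidistant fisheye: a pixel r from the principal point sees the ray r / f radians off the axis. A picture is of the moment at which its call begins: read the wrist's pose just before it. get_calibration takes no time and is no camera call; for the wrist camera it gives the pose at the moment of the call.
- arm.job_done(): hands the job in, once; it reports no verdict.
Trained networks look in the newest picture that a camera, given by its name, has taken for a name from the list of things; names that differ only in an ending like _2 or _b are one class to them, and where a whole thing is asked for, a point or a joint stands for the part that bears it (a point fixed in the world has none). Each returns a list of dicts, best first, with "score" (0 to 1); they miss things now and then, are a little off and sometimes report something else, mostly with a low value. They report only what shows in the picture. A call takes as long as a camera call. They do not tell look-alikes from the thing itself.
- arm.search_frame(target, camera): "point" ([x, y, z] in m, in the coordinates of the camera as it stood for that picture, good to about 4 mm: the middle of the surface that is visible of it).
- arm.cut_out(target, camera): "pixels" (420x560 bool, what is visible of it).
- arm.landmark_of(target, camera): "point" ([x, y, z] in m, in the coordinates of the camera as it stood for that picture, good to about 4 mm: a listed point, or the origin of a listed thing).
The state is a dict: "t": time; "q": joint angles; "qd": joint speeds; "joint_efforts": joint torques, N m; "eef_pos": TCP position; "ee_rot": TCP orientation; "force": force on the tool from outside, world axes, zero at the start; "moment": the same for the moment, N m; "width": finger opening in m.
Only numpy, scipy, OpenCV 4.12 (cv2) and the standard library are available. Lean on these libraries where they do the work, as an engineer would, in place of code of your own. Each camera call takes 0.05 s, during which the arm holds its last target. There are 200 camera calls.

TASK

Take the valve key out of its wooden holder and put it down the neck of the stopcock; keeping only light pressure on it, turn it until its blade drops into the slot of the spindle and its flange sits fully home on the neck. Then turn the key clockwise, gently, until its handle is in line with the pipe (valve open), let go and leave the key seated there; leave the other things on the bench alone.

Things in the scene. Friction and masses are not known exactly. Their poses are not given: they have to be found in the camera images.
- stopcock: Grey plastic stopcock, fixed; origin at bench level under the centre of its upright neck, z up, x along its pipe (250 mm long over the elbows, 32 mm thick, on a 200 x 90 mm plate). Its brass spindle, down in the neck, stops clockwise (seen from above) when its slot is in line with the pipe: fully open. It turns with about 0.05 N m and stays where it is left.
- neck_rim (a point): Centre of the neck's open top, 108 mm above the bench. The neck's mouth is a funnel 35 mm wide that narrows to a round 25 mm bore 7 mm below. The spindle's top lies 43 to 53 mm below the rim (not measured), with a straight slot across it, 6.6 mm wide, 28 deep, that starts 30 to 77 degrees anticlockwise (from above) of the pipe line (not measured). Axes as the stopcock's.
- valve_key: Loose steel key, about 0.18 kg, 107 mm tall, upright; origin under the middle of its blade, z up, x along blade and handle. Blade 18 mm along x, 5 thick, z 0 to 26 mm, 6 degrees of play in the slot, fits either way round; round shank 23.4 in diameter, z 26 to 68 (tapered over its lowest 5); flange 36 in diameter, z 68 to 73; above it the flat handle. Fully home (flange on rim) its origin is 40 mm above the bench.
- key_handle (a point): Middle of the key's flat handle, 94 mm above the key's origin: the place to grip. The handle is 56 mm along x, 12 mm thick, from 73 to 107 mm above the origin. Axes as the key's.
- holder: Fixed wooden block 85 x 85 x 78 mm with a 25.5 mm hole in the middle of its top, in which the key stands with its flange resting on the block; origin at bench level under its centre, z up.
- seedling_tray: Black tray of seedlings, 220 x 300 x 50 mm, plants to 70 mm high; origin under its centre. A bystander.
- nutrient_bottle: White closed bottle, 68 mm in diameter, 140 mm tall; origin under its centre. A bystander.
- transplant_spatula: Small wooden-handled spatula, 240 mm long, lying flat; x along its length. A bystander.
- plug_bowl: White plastic bowl, 120 mm wide, 50 mm high; origin under its centre. A bystander.
Mind the look-alikes: they are no part of the job. Of the things shaped like the valve_key, the steel one is meant.

How it is judged:
On the way:
1. the key is home on the spindle: upright in the neck, flange on the rim (z of valve_key in the frame of stopcock below 0.043 m and horizontal distance between valve_key and stopcock below 0.005 m and angle between valve_key's own z axis and vertical below 0.12 rad), for 0.1 s.
At the end, for the whole second after the job is handed in: The key stands released and at rest in the neck, its origin within 3 mm of the fully home height and 5 mm of the neck's axis, upright within 7 degrees, its handle within 11 degrees of the pipe line (all of step 1 and z of valve_key in the frame of stopcock above 0.036 m and angle between the x axis of valve_key and the x axis of stopcock, either way round below 0.2 rad and linear speed of valve_key below 0.02 m/s and contact force between the fingers and valve_key below 0.1 N); the robot touches nothing.
It fails at once if the key is pressed or twisted against the stopcock with more than 30 N (contact force between valve_key and stopcock above 30 N).
It fails at once if a bystander is moved by more than 30 mm (distance of any of seedling_tray, nutrient_bottle, transplant_spatula, plug_bowl from where it was at the start of the episode above 0.03 m).
It also fails if it takes over 64 s, if anything falls off the work surface, if the arm or the gripper's body presses on something with over 40 N, if the wrist force passes 120 N, or if a joint passes its speed limit or range.

## Working session

There is one attempt and no reset: what is moved stays moved. The work goes in short steps, Python scripts to look and compute and a tool call to move; the robot and the scene stay as the last step left them, time stands still between calls to the robot, and variables do not carry over. Pictures are saved under pics/ and viewed, about 8 in all and at most 12, crops included, and the job is handed in when it is done.

Besides the shell and the picture viewer there is one more tool, called after "Emit:" as name([rows], argument=value, ...), one row to a line, values as JSON. drive_tool: Moves the arm, as the interface text tells. Shifts and turns lie within -1 to 1; 1 stands for 0.04 m of shift or 6 degrees of turn. Its arguments: {"type":"object","properties":{"targets":{"type":"array"},"claw":{"type":"number"},"newtons":{"type":"number"}},"required":["targets"]}

```bash
mkdir -p pics; cat > h.py <<'E'
import numpy as np, cv2
from station import arm
def world(p,c):
    return np.array(c["origin"])+np.array(c["rotation"])@np.array(p)
def save(img,n): cv2.imwrite(n,cv2.cvtColor(img,cv2.COLOR_RGB2BGR))
def cloud(depth,c):
    K=np.array(c["mtx"]);v,u=np.indices(depth.shape)
    P=np.stack([(u-K[0,2])/K[0,0]*depth,-(v-K[1,2])/K[1,1]*depth,-depth],-1)
    return P@np.array(c["rotation"]).T+np.array(c["origin"])
def pix(w,c):
    K=np.array(c["mtx"]);p=np.array(c["rotation"]).T@(np.array(w)-np.array(c["origin"]))
    return K[0,0]*p[0]/-p[2]+K[0,2],K[1,1]*-p[1]/-p[2]+K[1,2]
E
python3 - <<'E'
from h import *
np.set_printoptions(precision=4,suppress=True)
print(arm.get_state(), arm.pinch_z)
a=[]
for n in ["scene","top"]:
    im,d=arm.grab_frame(n); a.append(im); c=arm.get_calibration(n); print(n,c)
    np.savez(f"{n}.npz",im=im,d=d)
    for t in ["valve_key","stopcock","neck_rim","key_handle","holder"]:
        for r in arm.landmark_of(t,n): w=world(r["point"],c);print(t,round(r["score"],2),w,np.round(pix(w,c)))
    save(im,f"pics/{n}.png")
E
```

```text
{'t': 0.0, 'q': array([-0.9089,  0.3594,  0.011 , -0.0004, -1.2241, -0.2881]), 'qd': array([ 0.0008, -0.0003,  0.0002,  0.0016,  0.0004, -0.0008]), 'joint_efforts': array([ -0.0008, -58.2714,  29.3061,   6.9969,   0.0069,  -0.0002]), 'eef_pos': array([ 0.2463, -0.6279,  0.2256]), 'ee_rot': array([ 3.1399, -0.0001, -2.7679]), 'force': array([-0.6194,  0.6599,  0.7851]), 'moment': array([ 0.0537,  0.0156, -0.0287]), 'width': 0.08767745294866446} -0.0188
scene {'mtx': array([[441.3298,   0.    , 286.0228],
       [  0.    , 441.3298, 209.3745],
       [  0.    ,   0.    ,   1.    ]]), 'origin': array([ 1.1603, -0.3688,  1.0914]), 'rotation': array([0.5829, 0.0009, 0.9477])}Traceback (most recent call last):
  File "<stdin>", line 9, in <module>
  File "h.py", line 12, in pix
    return K[0,0]*p[0]/-p[2]+K[0,2],K[1,1]*-p[1]/-p[2]+K[1,2]
                  ~^^^
IndexError: invalid index to scalar variable.
```

The rotation comes as roll/pitch/yaw, so the helper has to convert it.

```bash
python3 - <<'E'
s=open('h.py').read().replace('np.array(c["rotation"])','R(c["rotation"])').replace("def world","from scipy.spatial.transform import Rotation as Ro\ndef R(r): return Ro.from_euler('xyz',r).as_matrix()\ndef world",1)
open('h.py','w').write(s)
E
python3 - <<'E'
from h import *
np.set_printoptions(precision=4,suppress=True)
for n in ["scene","top"]:
    im,d=arm.grab_frame(n); c=arm.get_calibration(n); print(n,c)
    np.savez(f"{n}.npz",im=im,d=d)
    for t in ["valve_key","stopcock","neck_rim","key_handle","holder"]:
        for r in arm.landmark_of(t,n): w=world(r["point"],c);print(t,round(r["score"],2),w,np.round(pix(w,c)))
    save(im,f"pics/{n}.png")
E
```

```text
scene {'mtx': array([[441.3298,   0.    , 286.0228],
       [  0.    , 441.3298, 209.3745],
       [  0.    ,   0.    ,   1.    ]]), 'origin': array([ 1.1603, -0.3688,  1.0914]), 'rotation': array([0.5829, 0.0009, 0.9477])}
valve_key 0.67 [ 0.6412 -0.2234 -0.0059] [218. 276.]
valve_key 0.6 [ 0.5421 -0.1387 -0.0006] [226. 234.]
valve_key 0.56 [ 0.6326 -0.3261 -0.0033] [183. 294.]
stopcock 0.69 [ 0.5224  0.1417 -0.0004] [300. 183.]
neck_rim 0.72 [0.5179 0.1443 0.105 ] [301. 160.]
neck_rim 0.57 [ 0.8003  0.0429 -0.0041] [332. 267.]
key_handle 0.77 [ 0.5407 -0.1395  0.0893] [221. 217.]
key_handle 0.72 [ 0.5392 -0.2451  0.1061] [185. 233.]
key_handle 0.68 [ 0.6367 -0.321   0.0934] [178. 279.]
key_handle 0.55 [ 0.6432 -0.2316  0.0952] [211. 262.]
holder 0.74 [ 0.5368 -0.2496 -0.0039] [191. 253.]
top {'mtx': array([[400.5369,   0.    , 286.1049],
       [  0.    , 400.5369, 197.8183],
       [  0.    ,   0.    ,   1.    ]]), 'origin': array([0.4611, 0.0175, 1.0782]), 'rotation': array([ 0.1563, -0.0141, -1.5651])}
valve_key 0.73 [ 0.6354 -0.3177  0.0002] [403. 197.]
valve_key 0.56 [ 0.6417 -0.2213 -0.004 ] [368. 195.]
valve_key 0.54 [ 0.5351 -0.1369  0.0045] [338. 233.]
valve_key 0.53 [ 0.5374 -0.2482  0.0149] [380. 232.]
valve_key 0.26 [ 0.5558 -0.4333 -0.0045] [446. 227.]
stopcock 0.9 [ 0.5186  0.1444 -0.0017] [233. 239.]
neck_rim 0.77 [0.5256 0.1465 0.1051] [227. 234.]
key_handle 0.77 [ 0.5386 -0.2478  0.1072] [390. 229.]
key_handle 0.77 [ 0.6427 -0.2266  0.096 ] [379. 188.]
key_handle 0.75 [ 0.5411 -0.1389  0.0932] [344. 228.]
key_handle 0.46 [ 0.6354 -0.3176  0.0922] [414. 191.]
holder 0.74 [ 0.5366 -0.246  -0.0009] [378. 233.]
```

View pics/scene.png

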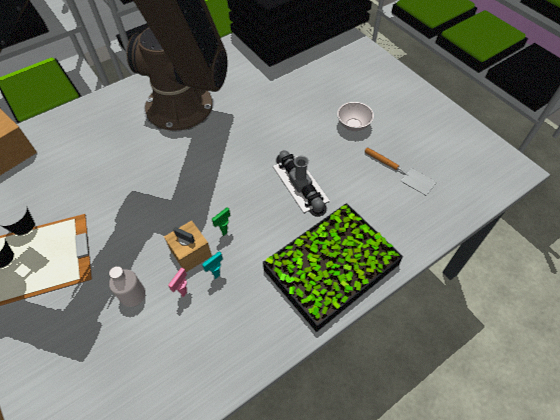

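View pics/top.png

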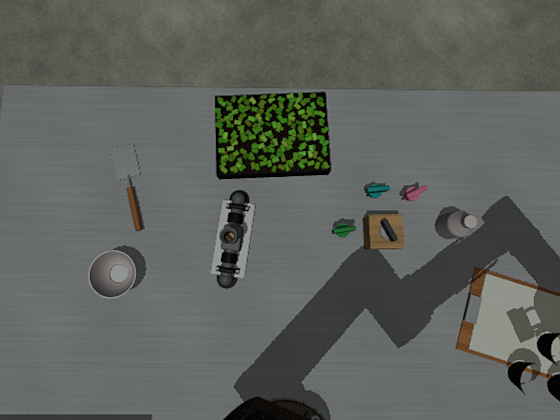

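Candidates in the top picture are green (344,229), teal (377,189), pink (414,191), and the dark steel-grey one in the wooden holder (388,229). The steel key in the holder fits the description. Next I get the yaws of handle and pipe, plus a close crop.

```bash
python3 - <<'E'
from h import *
np.set_printoptions(precision=4,suppress=True)
for n in ["top","scene"]:
    z=np.load(n+".npz"); c=arm.get_calibration(n); P=cloud(z["d"],c)
    def fit(name,cen,r,lo,hi):
        m=(np.hypot(P[...,0]-cen[0],P[...,1]-cen[1])<r)&(P[...,2]>lo)&(P[...,2]<hi)
        q=P[m][:,:2]; rc=cv2.minAreaRect(q.astype(np.float32)*1000)
        w,v=np.linalg.eigh(np.cov(q.T)); d=v[:,1]
        print(n,name,m.sum(),q.mean(0),P[m][:,2].mean(),"yaw",np.degrees(np.arctan2(d[1],d[0]))%180,rc)
    fit("handle",(.538,-.248),.045,.108,.13)
    fit("plate",(.52,.144),.16,.004,.045)
    fit("pipe",(.52,.144),.16,.02,.06)
    fit("neck",(.522,.145),.03,.09,.12)
    fit("block",(.537,-.248),.07,.06,.09)
    if n=="scene": save(cv2.resize(z["im"][190:310,150:260],None,fx=5,fy=5,interpolation=cv2.INTER_CUBIC),"pics/crop.png")
E
```

```text
top handle 129 [ 0.537  -0.2463] 0.11647202366802784 yaw 27.38826870122446 ((537.6923217773438, -246.7208709716797), (54.99488830566406, 13.020102500915527), 29.30254364013672)
top plate 3409 [0.5194 0.1446] 0.017474122812385137 yaw 172.50448804637387 ((520.2201538085938, 143.60572814941406), (316.569580078125, 311.0674743652344), 71.86080932617188)
top pipe 1263 [0.5183 0.1417] 0.03819330418211074 yaw 172.29852697422504 ((521.5059204101562, 143.05484008789062), (59.08224105834961, 242.8243408203125), 82.05673217773438)
top neck 177 [0.5219 0.1451] 0.10689143875741693 yaw 17.397667502936997 ((521.1283569335938, 143.12161254882812), (41.4444694519043, 40.765926361083984), 2.8096470832824707)
top block 1037 [ 0.5369 -0.2436] 0.07866289874900888 yaw 103.968166815014 ((537.6769409179688, -247.1970977783203), (85.43295288085938, 85.98674011230469), 0.9546239972114563)
scene handle 106 [ 0.5412 -0.2492] 0.1145766480249757 yaw 27.771177751408317 ((539.4071044921875, -249.24749755859375), (56.563560485839844, 12.748306274414062), 26.1484317779541)
scene plate 1390 [0.5405 0.1316] 0.02316610319565924 yaw 175.1111167317508 ((521.7272338867188, 159.14349365234375), (280.7943420410156, 263.1243896484375), 6.04110860824585)
scene pipe 834 [0.5393 0.1348] 0.03551424469616427 yaw 173.68078137910308 ((526.762939453125, 139.60867309570312), (53.80659484863281, 238.84335327148438), 84.19263458251953)
scene neck 138 [0.522  0.1431] 0.10148934922755697 yaw 145.46533949689703 ((523.0930786132812, 141.96812438964844), (40.55647277832031, 39.50285339355469), 42.010616302490234)
scene block 870 [ 0.5473 -0.2505] 0.07615628999242244 yaw 78.31728483689595 ((538.5125732421875, -248.6754150390625), (90.81290435791016, 85.45419311523438), 1.3505501747131348)
```

View pics/crop.png

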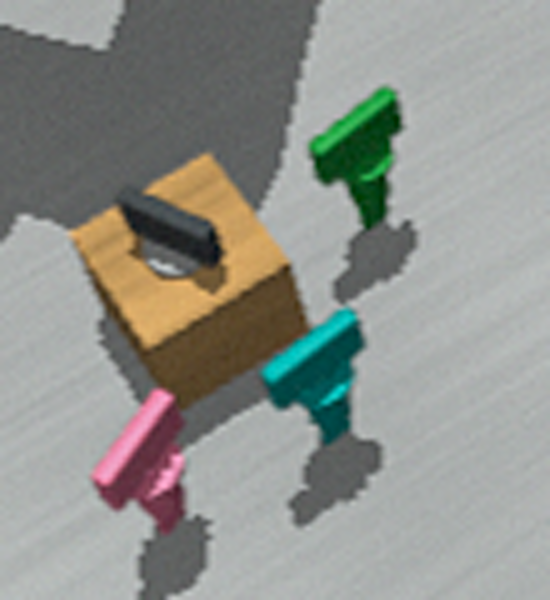

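Only the key standing in the holder is dark steel; the green, teal and pink ones are look-alikes. Key is about (0.538,-0.247) at yaw 28°, neck (0.522,0.144), pipe yaw -7.6°. I move above the key.

Emit:
drive_tool([
  [0.73,0.95,0,0,0,0.11],
  [0.73,0.95,0,0,0,0.11],
  [0.73,0.95,0,0,0,0.11],
  [0.73,0.95,0,0,0,0.11],
  [0.73,0.95,0,0,0,0.11],
], claw=0.55, newtons=15)

```text
t: 1.32
eef_pos: [0.3933, -0.4371, 0.2268]
ee_rot: [-3.141, 0.0, -2.71]
force: [0.5, -0.4, 0.8]
width: 0.0492
```

Emit:
drive_tool([
  [0.73,0.95,0,0,0,0.11],
  [0.73,0.95,0,0,0,0.11],
  [0.73,0.95,0,0,0,0.11],
  [0.73,0.95,0,0,0,0.11],
  [0.73,0.95,0,0,0,0.11],
])

```text
t: 1.95
eef_pos: [0.5393, -0.247, 0.2269]
ee_rot: [-3.141, 0.0, -2.652]
force: [0.6, -0.7, 0.2]
width: 0.0485
```

Emit:
drive_tool([
  [0,0,-0.8,0,0,0],
  [0,0,0,0,0,0],
])

```text
t: 2.2
eef_pos: [0.5372, -0.2474, 0.1925]
ee_rot: [3.139, -0.003, -2.652]
force: [0.5, -0.5, 1.3]
width: 0.0481
```

```bash
cat >> h.py <<'E'
def fcloud(d,c):
    K=np.array(c["mtx"]);v,u=np.indices(d.shape)
    x=(u-K[0,2])/K[0,0];y=(v-K[1,2])/K[1,1];t=np.hypot(x,y)+1e-9
    s=np.tan(np.minimum(t,1.4))/t
    P=np.stack([x*s*d,-y*s*d,-d],-1)
    return P@R(c["rotation"]).T+np.array(c["origin"])
E
python3 - <<'E'
from h import *
np.set_printoptions(precision=4,suppress=True)
s=arm.get_state();print(s["t"],s["eef_pos"],s["ee_rot"],s["force"],s["width"])
c=arm.get_calibration("wrist");im,d=arm.grab_frame("wrist");save(im,"pics/w1.png");print(c)
P=fcloud(d,c)
for lo,hi,r in((.112,.125,.045),(.07,.085,.1)):
    m=(np.hypot(P[...,0]-.538,P[...,1]+.247)<r)&(P[...,2]>lo)&(P[...,2]<hi)&(d>0)
    print(m.sum(),P[m].mean(0),cv2.minAreaRect(P[m][:,:2].astype(np.float32)*1000))
for t in("key_handle",):
    for r in arm.landmark_of(t,"wrist"):print(t,r["score"],world(r["point"],c))
E
```

```text
2.2 [ 0.5372 -0.2474  0.1925] [ 3.1386 -0.0034 -2.6518] [ 0.5488 -0.5167  1.3077] 0.048137326969881225
{'mtx': array([[325.1923,   0.    , 276.1519],
       [  0.    , 325.1923, 205.2487],
       [  0.    ,   0.    ,   1.    ]]), 'origin': array([ 0.4788, -0.2805,  0.3504]), 'rotation': array([-0.2482, -0.0036,  2.0594])}
1112 [ 0.5353 -0.2517  0.116 ] ((536.412109375, -251.3104705810547), (55.311851501464844, 11.470152854919434), 28.195829391479492)
8645 [ 0.5389 -0.2506  0.0778] ((565.7687377929688, -226.06874084472656), (146.55599975585938, 147.36087036132812), 85.95667266845703)
key_handle 0.77 [ 0.5404 -0.249   0.1032]
key_handle 0.57 [ 0.6424 -0.226   0.095 ]
```

View pics/w1.png

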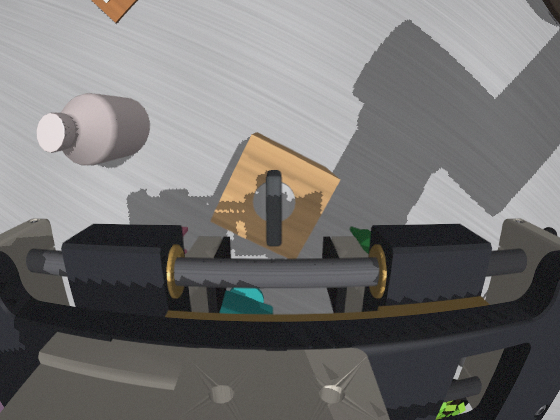

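The wrist view shows the handle (274,207) centred between the fingers, and yaw 28.2° matches. I descend to TCP z≈0.089 and grip.

Emit:
drive_tool([
  [0.025,-0.05,-0.6,0,0,0],
  [0,0,-0.6,0,0,0],
  [0,0,-0.7,0,0,0],
  [0,0,-0.7,0,0,0],
  [0,0,0,0,0,0],
])

```text
t: 2.92
eef_pos: [0.5385, -0.251, 0.09]
ee_rot: [3.14, -0.002, -2.654]
force: [0.1, 0.1, 0.6]
width: 0.0485
```

Emit:
drive_tool([
  [0,0,0,0,0,0],
  [0,0,0,0,0,0],
  [0,0,0,0,0,0],
  [0,0,0,0,0,0],
  [0,0,0,0,0,0],
], claw=0, newtons=15)

```text
t: 3.55
eef_pos: [0.5393, -0.2499, 0.091]
ee_rot: [3.141, 0.0, -2.653]
force: [-1.3, 4.4, 5.8]
width: 0.0117
```

Emit:
drive_tool([
  [0,0,0.3,0,0,0],
  [0,0,0.6,0,0,0],
  [0,0,0.8,0,0,0],
  [0,0,0.8,0,0,0],
  [0,0,0.7,0,0,0],
])

```text
t: 4.18
eef_pos: [0.5395, -0.2506, 0.2204]
ee_rot: [-3.141, 0.0, -2.653]
force: [0.6, -0.4, -2.2]
width: 0.0116
```

Emit:
drive_tool([
  [0,0,0.1,0,0,0],
  [0,0,0,0,0,0],
  [0,0,0,0,0,0],
])

```text
t: 4.55
eef_pos: [0.5387, -0.2502, 0.2212]
ee_rot: [3.14, -0.002, -2.653]
force: [0.2, 0.5, -1.5]
width: 0.0121
```

Emit:
drive_tool([
  [-0.04,0.9,0,0,0,-0.18],
  [-0.04,0.98,0,0,0,-0.18],
  [-0.04,0.98,0,0,0,-0.18],
  [-0.04,0.98,0,0,0,-0.18],
  [-0.04,0.98,0,0,0,-0.18],
])

```text
t: 5.18
eef_pos: [0.5308, -0.0564, 0.2215]
ee_rot: [3.141, -0.002, -2.748]
force: [0.5, 0.6, -1.5]
width: 0.012
```

Emit:
drive_tool([
  [-0.04,0.98,0,0,0,-0.18],
  [-0.04,0.98,0,0,0,-0.18],
  [-0.04,0.98,0,0,0,-0.18],
  [-0.04,0.98,0,0,0,-0.18],
  [-0.04,0.98,0,0,0,-0.18],
])

```text
t: 5.8
eef_pos: [0.5228, 0.1395, 0.2215]
ee_rot: [-3.141, -0.002, -2.842]
force: [1.3, 0.1, -2.6]
width: 0.0119
```

Emit:
drive_tool([
  [0,0.09,0,0,0,0],
  [0,0,0,0,0,0],
  [0,0,0,0,0,0],
])

```text
t: 6.18
eef_pos: [0.5233, 0.1412, 0.2222]
ee_rot: [-3.141, -0.001, -2.842]
force: [-0.3, -0.8, -1.8]
width: 0.0121
```

```bash
python3 - <<'E'
from h import *
np.set_printoptions(precision=4,suppress=True)
a=[]
for n,b in(("scene",(90,230,240,360)),("wrist",(0,420,0,560))):
    s=arm.get_state();print(s["eef_pos"],s["ee_rot"],s["force"],s["moment"])
    c=arm.get_calibration(n);im,d=arm.grab_frame(n)
    x=im[b[0]:b[1],b[2]:b[3]];a.append(cv2.resize(x,(int(x.shape[1]*400/x.shape[0]),400),interpolation=cv2.INTER_CUBIC))
    P=(fcloud if n=="wrist" else cloud)(d,c)
    m=(np.hypot(P[...,0]-.522,P[...,1]-.1435)<.03)&(P[...,2]>.1)&(P[...,2]<.115)&(d>0)
    if m.any(): print(n,"rim",m.sum(),cv2.minAreaRect(P[m][:,:2].astype(np.float32)*1000))
    for t in("neck_rim","valve_key"):
        for r in arm.landmark_of(t,n):print(n,t,r["score"],world(r["point"],c))
x=np.hstack(a);print(x.shape);save(cv2.resize(x,None,fx=.9,fy=.9),"pics/n1.png")
E
```

```text
[0.5233 0.1412 0.2222] [-3.1413 -0.0008 -2.8417] [-0.3228 -0.7503 -1.849 ] [-0.0214 -0.016   0.0126]
scene rim 90 ((523.3006591796875, 142.09266662597656), (41.326904296875, 41.06971740722656), 38.164886474609375)
scene neck_rim 0.93 [0.5224 0.1446 0.1037]
scene valve_key 0.65 [ 0.6393 -0.2247 -0.0022]
scene valve_key 0.61 [ 0.635  -0.3277 -0.0035]
scene valve_key 0.58 [0.5212 0.1378 0.1398]
[0.5235 0.1412 0.2225] [-3.1416 -0.0001 -2.8422] [-0.3064  0.3627 -1.8624] [-0.0296 -0.0358  0.0132]
wrist rim 916 ((516.9700317382812, 139.68142700195312), (35.86515808105469, 43.38264846801758), 15.440662384033203)
wrist neck_rim 0.6 [0.5257 0.1423 0.102 ]
wrist valve_key 0.84 [0.5234 0.1363 0.1388]
wrist valve_key 0.69 [ 0.5357 -0.1402  0.0023]
wrist valve_key 0.51 [ 0.6398 -0.2281 -0.0019]
(400, 875, 3)
```

View pics/n1.png

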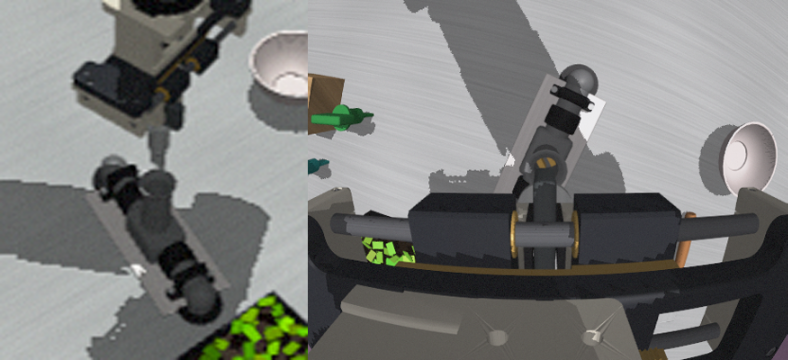

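The scene picture (left) shows the key hanging over the neck, and the wrist picture (right) shows the neck mouth with brass inside at about (545,162). I fit shank and neck cylinders from depth and take one zoomed crop.

```bash
python3 - <<'E'
from h import *
from scipy.optimize import least_squares
np.set_printoptions(precision=4,suppress=True)
def circ(q,r): 
    f=least_squares(lambda p:np.hypot(q[:,0]-p[0],q[:,1]-p[1])-r,q.mean(0)+[0,0],loss="soft_l1",f_scale=.002);return f.x,np.sqrt(np.mean(f.fun**2))
for n in("wrist","scene","top"):
    c=arm.get_calibration(n);im,d=arm.grab_frame(n);P=(fcloud if n=="wrist" else cloud)(d,c)
    rr=np.hypot(P[...,0]-.522,P[...,1]-.1425)
    for nm,lo,hi,r in(("blade",.142,.163,.005),("shank",.172,.203,.0117),("neck",.075,.103,.0206)):
        m=(rr<.03)&(P[...,2]>lo)&(P[...,2]<hi)&(d>0)
        if m.sum()>8: print(n,nm,m.sum(),P[m].mean(0),circ(P[m][:,:2],r))
    if n=="wrist": save(cv2.resize(im[150:270,210:350],None,fx=5,fy=5,interpolation=cv2.INTER_CUBIC),"pics/n2.png")
E
```

```text
wrist neck 184 [0.5179 0.1408 0.097 ] (array([0.5321, 0.1423]), np.float64(0.005263090581405737))
scene blade 26 [0.526  0.1399 0.1526] (array([0.5252, 0.1426]), np.float64(0.0025341825154328325))
scene shank 59 [0.5298 0.1365 0.1867] (array([0.5229, 0.142 ]), np.float64(0.0012529915224646943))
scene neck 120 [0.5247 0.1415 0.0901] (array([0.52  , 0.1353]), np.float64(0.005801166457255901))
```

View pics/n2.png

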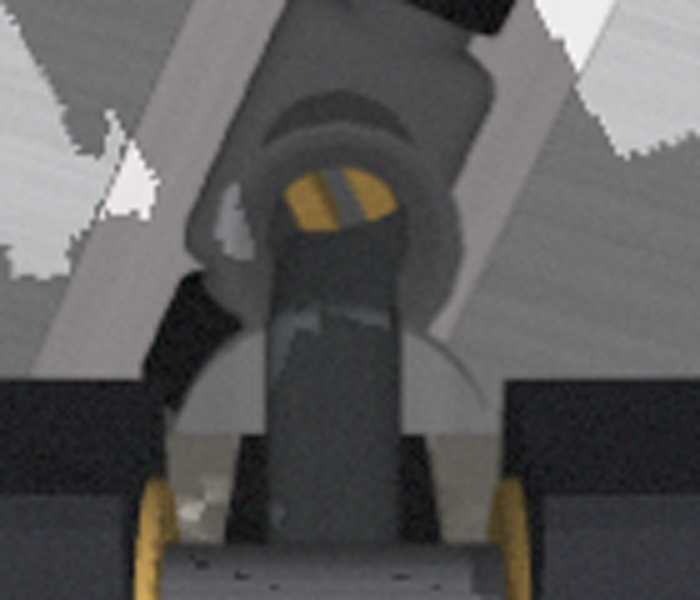

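The slot is visible: dark band through the brass at crop (340,200), about 30° anticlockwise of the handle, so yaw ≈ 46°. The neck also sits about 3 mm to +y of the key. I correct y, turn to 46° and start down.

Emit:
drive_tool([
  [0,0.08,0,0,0,0.97],
  [0,0,-0.2,0,0,0.97],
  [0,0,-0.2,0,0,0.97],
  [0,0,-0.2,0,0,0.97],
  [0,0,-0.2,0,0,0.97],
])

```text
t: 7.25
eef_pos: [0.5235, 0.1453, 0.1903]
ee_rot: [-3.142, 0.0, -2.33]
force: [-0.7, 0.9, -2.3]
width: 0.0117
```

Emit:
drive_tool([
  [0,0,-0.1,0,0,0],
  [0,0,-0.1,0,0,0],
  [0,0,-0.05,0,0,0],
  [0,0,0,0,0,0],
])

```text
t: 7.75
eef_pos: [0.5235, 0.1452, 0.1806]
ee_rot: [-3.142, -0.0, -2.334]
force: [-0.3, -0.2, -1.8]
width: 0.012
```

Emit:
drive_tool([
  [0,0,-0.1,0,0,0],
  [0,0,-0.1,0,0,0],
  [0,0,-0.05,0,0,0],
  [0,0,0,0,0,0],
])

```text
t: 8.25
eef_pos: [0.5234, 0.1451, 0.1703]
ee_rot: [3.142, -0.0, -2.333]
force: [0.7, -0.5, -1.8]
width: 0.0121
```

Emit:
drive_tool([
  [0,0,-0.05,0,0,0],
  [0,0,-0.05,0,0,0],
  [0,0,-0.05,0,0,0],
  [0,0,0,0,0,0],
])

```text
t: 8.75
eef_pos: [0.5234, 0.1452, 0.1644]
ee_rot: [3.142, -0.0, -2.333]
force: [-0.1, 0.6, -1.8]
width: 0.0117
```

Emit:
drive_tool([
  [0,0,-0.05,0,0,0],
  [0,0,-0.05,0,0,0],
  [0,0,-0.05,0,0,0],
  [0,0,0,0,0,0],
])

```text
t: 9.25
eef_pos: [0.5233, 0.1452, 0.1583]
ee_rot: [3.141, -0.0, -2.333]
force: [-0.4, 0.2, -2.7]
width: 0.012
```

Emit:
drive_tool([
  [0,0,-0.05,0,0,0],
  [0,0,-0.05,0,0,0],
  [0,0,0,0,0,0],
])

```text
t: 9.62
eef_pos: [0.5233, 0.1451, 0.1543]
ee_rot: [3.141, -0.0, -2.333]
force: [-0.7, -0.7, -2.2]
width: 0.0122
```

Emit:
drive_tool([
  [0,0,-0.05,0,0,0],
  [0,0,-0.05,0,0,0],
  [0,0,0,0,0,0],
])

```text
t: 10.0
eef_pos: [0.5232, 0.1447, 0.1504]
ee_rot: [-3.141, -0.001, -2.333]
force: [-0.9, -3.6, -1.3]
width: 0.0115
```

The shank's taper has met the bore and pushes toward -y, so I yield 1 mm that way while lowering.

Emit:
drive_tool([
  [0,-0.025,0,0,0,0],
  [0,0,-0.05,0,0,0],
  [0,0,0,0,0,0],
])

```text
t: 10.38
eef_pos: [0.5232, 0.1442, 0.1482]
ee_rot: [3.141, -0.0, -2.333]
force: [-0.4, -1.3, -2.6]
width: 0.012
```

Emit:
drive_tool([
  [0,0,-0.05,0,0,0],
  [0,0,0,0,0,0],
])

```text
t: 10.62
eef_pos: [0.5233, 0.1441, 0.1463]
ee_rot: [3.141, -0.001, -2.333]
force: [0.1, -1.0, -2.2]
width: 0.0121
```

Emit:
drive_tool([
  [0,0,-0.05,0,0,0],
  [0,0,0,0,0,0],
])

```text
t: 10.88
eef_pos: [0.5233, 0.1441, 0.1443]
ee_rot: [3.141, -0.0, -2.333]
force: [-1.7, -0.9, -2.8]
width: 0.012
```

Emit:
drive_tool([
  [0,0,-0.05,0,0,0],
  [0,0,0,0,0,0],
])

```text
t: 11.12
eef_pos: [0.5233, 0.1441, 0.1423]
ee_rot: [3.141, -0.0, -2.333]
force: [-1.6, -2.7, -2.0]
width: 0.0118
```

Emit:
drive_tool([
  [0,0,-0.05,0,0,0],
  [0,0,0,0,0,0],
])

```text
t: 11.38
eef_pos: [0.5233, 0.1441, 0.1403]
ee_rot: [3.141, -0.0, -2.333]
force: [-1.4, -2.0, -3.3]
width: 0.0117
```

Emit:
drive_tool([
  [-0.012,-0.015,-0.05,0,0,0],
  [0,0,0,0,0,0],
])

```text
t: 11.62
eef_pos: [0.5232, 0.1439, 0.1384]
ee_rot: [3.142, 0.001, -2.333]
force: [-1.6, -1.2, -2.7]
width: 0.0121
```

Emit:
drive_tool([
  [0,0,-0.05,0,0,0],
  [0,0,0,0,0,0],
])

```text
t: 11.88
eef_pos: [0.5232, 0.1439, 0.1364]
ee_rot: [-3.142, 0.001, -2.333]
force: [-0.1, -0.5, -2.9]
width: 0.0119
```

Emit:
drive_tool([
  [0,0,-0.05,0,0,0],
  [0,0,0,0,0,0],
])

```text
t: 12.12
eef_pos: [0.5232, 0.1438, 0.1345]
ee_rot: [-3.142, 0.0, -2.333]
force: [-0.6, 0.8, -2.5]
width: 0.0118
```

Emit:
drive_tool([
  [0,0,-0.05,0,0,0],
  [0,0,0,0,0,0],
])

```text
t: 12.38
eef_pos: [0.523, 0.1437, 0.1324]
ee_rot: [-3.142, 0.0, -2.333]
force: [0.1, 0.9, -1.3]
width: 0.0121
```

Emit:
drive_tool([
  [0,0,-0.05,0,0,0],
  [0,0,0,0,0,0],
])

```text
t: 12.62
eef_pos: [0.5229, 0.1436, 0.1304]
ee_rot: [3.142, -0.0, -2.333]
force: [-0.7, 0.1, -1.8]
width: 0.0121
```

Emit:
drive_tool([
  [0,0,-0.05,0,0,0],
  [0,0,0,0,0,0],
])

```text
t: 12.88
eef_pos: [0.5229, 0.1436, 0.1284]
ee_rot: [3.142, -0.0, -2.333]
force: [-0.7, -0.9, -2.1]
width: 0.0114
```

The blade dropped straight into the slot, with its bottom at ≈0.048 and no resistance. Down to the flange.

Emit:
drive_tool([
  [0,0,-0.05,0,0,0],
  [0,0,-0.05,0,0,0],
  [0,0,0,0,0,0],
])

```text
t: 13.25
eef_pos: [0.5229, 0.1436, 0.1243]
ee_rot: [3.141, -0.0, -2.333]
force: [0.5, -0.0, -1.9]
width: 0.012
```

Emit:
drive_tool([
  [0,0,-0.05,0,0,0],
  [0,0,0,0,0,0],
])

```text
t: 13.5
eef_pos: [0.5229, 0.1436, 0.1224]
ee_rot: [3.142, -0.0, -2.333]
force: [-0.5, -0.7, -2.3]
width: 0.0119
```

Emit:
drive_tool([
  [0,0,-0.025,0,0,0],
  [0,0,-0.025,0,0,0],
  [0,0,0,0,0,0],
])

```text
t: 13.88
eef_pos: [0.523, 0.1437, 0.1207]
ee_rot: [-3.141, 0.0, -2.333]
force: [-0.7, -0.7, -0.9]
width: 0.0118
```

Emit:
drive_tool([
  [0,0,-0.02,0,0,0],
  [0,0,0,0,0,0],
])

```text
t: 14.12
eef_pos: [0.5232, 0.1436, 0.1204]
ee_rot: [-3.141, 0.0, -2.333]
force: [-2.8, -0.2, 4.1]
width: 0.0116
```

Seated at TCP z 0.1204, as predicted for home height. I ease the pressure a little and turn clockwise.

Emit:
drive_tool([
  [0,0,-0.0,0,0,-0.2],
  [0,0,0.006,0,0,-0.3],
  [0,0,0,0,0,-0.3],
  [0,0,0,0,0,-0.3],
  [0,0,0,0,0,-0.3],
])

```text
t: 14.75
eef_pos: [0.5228, 0.1433, 0.1201]
ee_rot: [-3.141, -0.001, -2.482]
force: [-3.0, -2.4, 4.7]
width: 0.0121
```

```bash
python3 -c "
from h import *
s=arm.get_state();print(s['force'],s['moment'],s['eef_pos'],s['ee_rot'])"
```

```text
[-2.95433548 -2.3996045   4.71300624] [-0.69284319  1.04840337  0.10591071] [0.52283331 0.14330924 0.1200651 ] [-3.14135609e+00 -5.77947417e-04 -2.48174891e+00]
```

Emit:
drive_tool([
  [-0.01,-0.008,0.005,0,0,-0.3],
  [0,0,0,0,0,-0.3],
  [0,0,0,0,0,-0.3],
  [0,0,0,0,0,-0.3],
  [0,0,0,0,0,-0.3],
])

```text
t: 15.38
eef_pos: [0.5227, 0.143, 0.1201]
ee_rot: [-3.141, -0.0, -2.639]
force: [2.2, -4.8, -0.2]
width: 0.012
```

Emit:
drive_tool([
  [0,0,0,0,0,-0.3],
  [0,0,0,0,0,-0.3],
  [0,0,0,0,0,-0.3],
  [0,0,0,0,0,-0.3],
  [0,0,0,0,0,-0.3],
])

```text
t: 16.0
eef_pos: [0.5227, 0.1428, 0.1202]
ee_rot: [-3.141, -0.0, -2.796]
force: [2.8, -5.9, -0.0]
width: 0.012
```

Emit:
drive_tool([
  [0,0,0,0,0,-0.3],
  [0,0,0,0,0,-0.3],
  [0,0,0,0,0,-0.3],
  [0,0,0,0,0,-0.3],
])

```text
t: 16.5
eef_pos: [0.5227, 0.1427, 0.1202]
ee_rot: [-3.141, -0.0, -2.922]
force: [3.0, -6.9, 0.2]
width: 0.0117
```

Emit:
drive_tool([
  [0.008,-0.02,0,0,0,-0.3],
  [0,0,0,0,0,-0.3],
  [0,0,0,0,0,-0.3],
  [0,0,0,0,0,-0.3],
  [0,0,0,0,0,-0.3],
])

```text
t: 17.12
eef_pos: [0.5229, 0.1422, 0.1202]
ee_rot: [-3.141, -0.0, -3.079]
force: [2.1, -5.0, 0.8]
width: 0.0117
```

```bash
python3 -c "
from h import *
s=arm.get_state();print(s['force'],s['moment'],s['eef_pos'],s['ee_rot'])"
```

```text
[ 2.14635606 -4.96758742  0.79296852] [-2.17186578 -0.82534739  0.13705721] [0.52289534 0.14223848 0.12021111] [-3.14112823e+00 -9.70598516e-05 -3.07871307e+00]
```

Emit:
drive_tool([
  [0,0,0,0,0,-0.3],
  [0,0,0,0,0,-0.3],
  [0,0,0,0,0,-0.3],
  [0,0,0,0,0,0],
])

```text
t: 17.62
eef_pos: [0.5229, 0.1421, 0.1202]
ee_rot: [-3.141, -0.0, 3.111]
force: [2.9, -5.4, 0.1]
width: 0.0118
```

```bash
python3 -c "
from h import *
s=arm.get_state();print(s['force'],s['moment'],s['eef_pos'],s['ee_rot'])"
```

```text
[ 2.9378094  -5.41079263  0.05366146] [-2.37205992 -0.91966401  0.11218469] [0.52286779 0.14210546 0.12019596] [-3.14089416e+00 -1.38274978e-04  3.11077038e+00]
```

Emit:
drive_tool([
  [0,-0.01,0,0,0,-0.25],
  [0,0,0,0,0,-0.25],
  [0,0,0,0,0,-0.2],
  [0,0,0,0,0,-0.2],
  [0,0,0,0,0,0],
])

```text
t: 18.25
eef_pos: [0.5229, 0.1419, 0.1202]
ee_rot: [-3.141, -0.0, 3.017]
force: [1.4, -4.3, 1.1]
width: 0.0116
```

```bash
python3 -c "
from h import *
s=arm.get_state();print(s['force'],s['moment'],s['eef_pos'],s['ee_rot'])"
```

```text
[ 1.43441372 -4.25982868  1.06062988] [-2.11375707 -0.85954233  0.0710708 ] [0.52289211 0.14188689 0.12018457] [-3.14119490e+00 -1.71795885e-05  3.01665562e+00]
```

Yaw is 172.8°, in line with the pipe (172.4°). I release and lift.

Emit:
drive_tool([
  [0.005,-0.015,0,0,0,-0.08],
  [0,0,0,0,0,0],
])

```text
t: 18.5
eef_pos: [0.523, 0.1417, 0.1202]
ee_rot: [3.141, -0.0, 3.009]
force: [1.7, -2.7, 0.8]
width: 0.0121
```

Emit:
drive_tool([
  [0,0,0,0,0,0],
  [0,0,0,0,0,0],
  [0,0,0,0,0,0],
  [0,0,0,0,0,0],
  [0,0,0,0,0,0],
], claw=0.5)

```text
t: 19.12
eef_pos: [0.5231, 0.1416, 0.1202]
ee_rot: [3.142, 0.0, 3.01]
force: [1.1, 0.4, -0.0]
width: 0.0434
```

Emit:
drive_tool([
  [0,0,0.3,0,0,0],
  [0,0,0.6,0,0,0],
  [0,0,0.8,0,0,0],
  [0,0,0.8,0,0,0],
  [0,0,0,0,0,0],
])

```text
t: 19.75
eef_pos: [0.5246, 0.1422, 0.2239]
ee_rot: [3.138, 0.005, 3.01]
force: [-0.9, -0.0, -1.4]
width: 0.044
```

```bash
python3 - <<'E'
from h import *
np.set_printoptions(precision=4,suppress=True)
s=arm.get_state();print(s["t"],s["eef_pos"],s["ee_rot"],s["force"],s["width"])
a=[]
for n,b in(("scene",(90,230,240,360)),("wrist",(0,420,0,560))):
    c=arm.get_calibration(n);im,d=arm.grab_frame(n)
    x=im[b[0]:b[1],b[2]:b[3]];a.append(cv2.resize(x,(int(x.shape[1]*360/x.shape[0]),360)))
    P=(fcloud if n=="wrist" else cloud)(d,c);rr=np.hypot(P[...,0]-.5225,P[...,1]-.1425)
    for lo,hi,r in((.138,.155,.045),(.02,.06,.16)):
        m=(rr<r)&(P[...,2]>lo)&(P[...,2]<hi)&(d>0); q=P[m][:,:2]
        if m.sum()>20:
            v=np.linalg.eigh(np.cov(q.T))[1][:,1];print(n,lo,m.sum(),P[m].mean(0),np.median(P[m][:,2]),"yaw",np.degrees(np.arctan2(v[1],v[0]))%180,cv2.minAreaRect(q.astype(np.float32)*1000))
    for t in("valve_key","key_handle","neck_rim"):
        for r in arm.landmark_of(t,n):
            w=world(r["point"],c)
            if w[1]>0:print(n,t,r["score"],w)
save(np.hstack(a),"pics/end.png")
E
```

```text
19.75 [0.5246 0.1422 0.2239] [3.1381 0.0049 3.01  ] [-0.8911 -0.0477 -1.4129] 0.04404753704058595
scene 0.138 82 [0.5265 0.1407 0.1439] 0.14421026506588036 yaw 172.5621887891312 ((524.78515625, 142.27700805664062), (14.048580169677734, 57.949440002441406), 81.44773864746094)
scene 0.02 827 [0.5388 0.1348 0.0355] 0.036191371825055496 yaw 173.73186081101628 ((527.0052490234375, 137.78054809570312), (58.235389709472656, 239.82196044921875), 85.79137420654297)
scene valve_key 0.65 [0.522  0.1383 0.0394]
scene valve_key 0.31 [0.5189 0.142  0.1009]
scene key_handle 0.68 [0.5253 0.1451 0.1376]
scene key_handle 0.29 [ 0.4304  0.4383 -0.0026]
scene neck_rim 0.94 [0.5194 0.1463 0.1042]
wrist 0.138 1173 [0.5191 0.141  0.1452] 0.14538120820129627 yaw 173.06375247626602 ((520.3721313476562, 140.65431213378906), (11.980437278747559, 55.22517395019531), 82.75069427490234)
wrist 0.02 4795 [0.4861 0.145  0.0363] 0.0370771708222834 yaw 172.77635548107943 ((539.9392700195312, 139.00074768066406), (65.66069030761719, 283.15814208984375), 84.80052947998047)
wrist valve_key 0.82 [0.5236 0.1377 0.0366]
wrist key_handle 0.74 [0.522  0.1401 0.1328]
```

View pics/end.png

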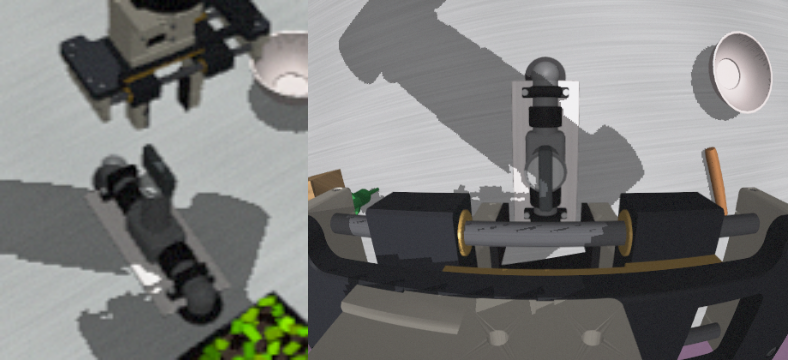

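The last picture shows the handle (545,175) in line with the pipe, the key seated and the gripper clear. I hand in.

```bash
python3 -c "
from station import arm
arm.job_done();print(arm.get_state()['t'])"
```

```text
the job is handed in; nothing more can be done
the job is handed in; nothing more can be done
```

The steel key is out of its holder and seated in the stopcock, with its handle in line with the pipe. I let go of it, moved the gripper clear, and handed the job in at about 20 s of the 64 s; no verdict is reported.

- **Insertion:** A close look down the neck showed the slot about 30° anticlockwise of the handle, so I lined the key up first. The blade went straight in without a search turn. The flange met the rim at about the expected height (fingertips at 0.120 m, 0.1205 m predicted), with about 5 N of pressure.
- **Turning:** I turned it about 54° clockwise. Side force on the gripper stayed below about 8 N, against the 30 N limit on the key. I felt no hard stop at the end, so I judged "open" by the handle's angle alone.
- **Last checks:** The handle is at 172.6–173.1° and the pipe at 172.3–173.7°. The handle top measured about 145 mm high against 147 mm expected; the same method read about 1 mm low in the holder.
- **Disagreement:** The networks placed the key's origin about 4–8 mm to one side of the neck axis. That is looser than the bore allows, and the depth fit of the handle was within about 2–3 mm, so I put it down to network error.
- **Bystanders:** The arm's path kept clear of the bystanders. I did not re-measure their positions at the end.

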